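# Count along the suture rack and push the carton into slot three

### The arm

A 6-joint arm with a two-finger parallel gripper is mounted at the origin on the work surface. World frame = base frame: x ahead of the robot, y to its left, z up, the work surface at z = 0. Lengths are in m, angles in rad, forces in N, time in s.
With the tool pointing down it reaches from about 0.3 to 0.875 m from the base axis. Payload 6.4 kg.
Tool frame: the origin (TCP) lies midway between the tips of the shut fingers; the grasp point (between the pads) lies ctrl.grip_depth behind it (ctrl.grip_depth is the distance from the TCP to the grasp point, in m); x points along the fingers, y is the direction in which the jaws open and shut, and the axes are right-handed (so a half turn about x gives the same grasp; the last joint's range is limited). The gripper opens to 85 mm and grips with 20 to 120 N. Pads are 22 mm wide; open, the fingers measure 114 mm over their backs; the gripper's body (76 mm by 85 mm) begins 54 mm behind the grasp point. The pads swing forward as they close: fully open they stand 13 mm farther back than shut.
Start: joints at [0.947, 0.181, 1.607, -0, 1.354, -0.206], TCP at [0.233, 0.526, 0.231] pointing down, gripper open.
Joint ranges: [-2.99, 2.99], [-0.89, 2.07], [0.3, 2.58], [-1.14, 4.28], [0, 2.63], [-3.12, 3.12]. Speed limits (rad/s): [2.57, 2.57, 3.01, 3.14, 3.14, 3.14].

### API

Orientations are given as a unit quaternion [w, x, y, z].
In Python, from bench import ctrl gives the robot as it stands.
- The arm moves only by the tool carry_out, never from a script. Its argument "motion" is one flat list of numbers, 7 for each row, row after row: the turn, a rotation vector about the tool's x, y, z in degrees, then the shift along the tool's x, y, z in m, then the gripper's target within -1 to 1 (shut at 1, half-way at 0, fully open at -1). A call has 1 to 10 rows; each row shifts and turns the pose as measured when the row begins, along the tool's axes as they then stand; what a row does not reach is not made up. A row lasts 1/10 s, in which the tool goes at most 50 mm and 8.59 degrees, less where a joint would pass 70% of its speed; a pose out of reach is approached as far as the arm can. A call with a gripper value outside its range is refused whole. The fingers move at their own pace and stop on an object; the grip force is fixed at half the most. Time passes only in rows, so rows that do not move let the fingers close. It gives the time, the measured TCP pose, the force and the opening at its end, in the units of the state.
- ctrl.get_obs(): the state, without advancing time (a new reading comes with each control period).
- ctrl.camera(name): name is "scene" or "top"; returns the picture (400x640x3 uint8, blue, green, red); there is no depth.
- ctrl.camera_params(name): a dict with "mtx" (3x3 intrinsics, pixels), "k1" (the pictures are not rectified: a ray, as slopes to the right and down, at radius r is drawn at 1 + k1 r^2 times it, then the intrinsics apply), "pose" (4x4, takes a point from camera to world coordinates). Camera axes: x right, y down, z forward; pixel columns grow to the right and rows downward; lengths in m; the calibration is good to about 2 mm. A picture is of the moment at which its call begins. camera_params takes no time and is no camera call.
- ctrl.hand_in(): hands the job in, once; it reports no verdict.
Trained networks look in the newest picture that a camera, given by its name, has taken for a name from the list of things; names that differ only in an ending like _2 or _b are one class to them, and where a whole thing is asked for, a point or a joint stands for the part that bears it (a point fixed in the world has none). Each returns a list of dicts, best first, with "conf" (0 to 1); they miss things now and then, are a little off and sometimes report something else, mostly with a low value. They report only what shows in the picture. A call takes as long as a camera call.
- ctrl.boxes_of(camera, thing): "point" ([x, y, z] in m, in the coordinates of the camera as it stood for that picture, good to about 4 mm: the middle of the surface that is visible of it).
- ctrl.trace(camera, thing): "pixels" (400x640 bool, what is visible of it).
- ctrl.landmark_of(camera, thing): "point" ([x, y, z] in m, in the coordinates of the camera as it stood for that picture, good to about 4 mm: a listed point, or the origin of a listed thing).
The state is a dict: "time_s": time; "q": joint angles; "dq": joint speeds; "joint_efforts": joint torques, N m; "eef_pos": TCP position; "eef_rot": TCP orientation; "wrist_force": force on the tool from outside, world axes, zero at the start; "torque": the same for the moment, N m; "opening": opening from 0.0 (shut) to 1.0 (fully open).
Only numpy, scipy, OpenCV 4.12 (cv2) and the standard library are available. Lean on these libraries where they do the work, as an engineer would, in place of code of your own. Each camera call takes 0.05 s, during which the arm holds its last target. There are 200 camera calls.

### The job

Put the orange suture carton away. First count along the rack's front rail with a fingertip, starting from the end with the green tab: touch the rail over the first, the second and the third slot in turn. Then slide the carton along the table with the fingers and push it fully home into that third slot, never gripping, lifting or tipping it, and leave the other cartons and everything else on the table where they are.

Things in the scene. Friction and masses are not known exactly. Their poses are not given: they have to be found in the camera images.
- rack: Low fixed aluminium suture rack: seven dividers (90 deep, 3 thick, 52 high) at 56 pitch make six slots 53 wide, no floor (cartons stand on the table). Origin: mid-rack, on the table. x points into the slots (divider fronts at -45, back plate's inner face at +45), y along the row, z up. Slot centres: y = +140, +84, +28, -28, -84, -140. A carton pushed home has its origin at x = -5 and stands 10 out in front.
- tab_green: Bright green plastic tab clipped on one end of the rail, 36 x 18 x 22, beyond the end slot; origin at its centre, at x = -41, y = +178 or -178 of the rack, height 56, axes as the rack's. It marks the end from which slots are counted; it may be at either end.
- tab_grey: The same tab in grey at the other end of the rail: the far end of the count.
- carton: Orange rigid suture carton, white label band, 100 long (x) x 40 wide (y) x 42 high, about 0.14 kg; origin at the centre of its underside, z up. Loose on the table in front of the rack, square to it within 0.3 rad, clear of all in the rack; up to 120 to either side of its slot. Slides at about 1 N; push it low, below mid-height, lest it tip.
- span_a: The piece of the front rail over the slot at y = +140 of the rack (slot centre): 56 long, 8 thick, origin on its axis at mid-length, height 56, axes as the rack's. Spans a to f run from the rack's +y end to its -y end and form one fixed round steel rail along the front, axis at rack x = -41, top at height 60, 52 clear beneath.
- span_b: The piece of the front rail over the slot at y = +84 of the rack (slot centre): 56 long, 8 thick, origin on its axis at mid-length, height 56, axes as the rack's. Spans a to f run from the rack's +y end to its -y end and form one fixed round steel rail along the front, axis at rack x = -41, top at height 60, 52 clear beneath.
- span_c: The piece of the front rail over the slot at y = +28 of the rack (slot centre): 56 long, 8 thick, origin on its axis at mid-length, height 56, axes as the rack's. Spans a to f run from the rack's +y end to its -y end and form one fixed round steel rail along the front, axis at rack x = -41, top at height 60, 52 clear beneath.
- span_d: The piece of the front rail over the slot at y = -28 of the rack (slot centre): 56 long, 8 thick, origin on its axis at mid-length, height 56, axes as the rack's. Spans a to f run from the rack's +y end to its -y end and form one fixed round steel rail along the front, axis at rack x = -41, top at height 60, 52 clear beneath.
- span_e: The piece of the front rail over the slot at y = -84 of the rack (slot centre): 56 long, 8 thick, origin on its axis at mid-length, height 56, axes as the rack's. Spans a to f run from the rack's +y end to its -y end and form one fixed round steel rail along the front, axis at rack x = -41, top at height 60, 52 clear beneath.
- span_f: The piece of the front rail over the slot at y = -140 of the rack (slot centre): 56 long, 8 thick, origin on its axis at mid-length, height 56, axes as the rack's. Spans a to f run from the rack's +y end to its -y end and form one fixed round steel rail along the front, axis at rack x = -41, top at height 60, 52 clear beneath.
- carton_violet: Violet suture carton of the same size already home in a slot (an end slot or next to an end; the two middle slots are always empty); bystander. Origin at the centre of its underside.
- carton_yellow: Yellow suture carton of the same size already home in a slot (an end slot or next to an end; the two middle slots are always empty); bystander. Origin at the centre of its underside.
- carton_white: White suture carton of the same size already home in a slot (an end slot or next to an end; the two middle slots are always empty); bystander. Origin at the centre of its underside.
- prep_bottle: Amber bottle, 56 across, 135 high, bystander; origin at the centre of its underside.
- specimen_jar: Small clear jar with yellow cap, 44 across, 55 high, bystander; origin at the centre of its underside.
- steel_bowl: Steel bowl, 100 across, 45 high, bystander; origin at the centre of its underside.
- forceps: Steel ring-handled forceps lying flat, 140 long along its x, 46 wide at the rings (-x end), 6 high, bystander; origin under the middle.

How it is judged:
By the outcome, as a careful person would: the job done as asked, in the order asked, and still so for the second after the job is handed in, with the robot touching nothing.
It also fails if it takes over 64 s, if anything falls off the work surface, if the arm or the gripper's body presses on something with over 40 N, if the wrist force passes 120 N, or if a joint passes its speed limit or range.

## Working session

There is one attempt and no reset: what is moved stays moved. The work goes in short steps, Python scripts to look and compute and a tool call to move; the robot and the scene stay as the last step left them, time stands still between calls to the robot, and variables do not carry over. Pictures are saved under pics/ and viewed, about 8 in all and at most 12, crops included, and the job is handed in when it is done.

Besides the shell and the picture viewer there is one more tool, called after "Request:" as name(argument=value, ...) on one line, values as JSON. carry_out: Moves the arm, as the interface text tells. Its arguments: {"type":"object","properties":{"motion":{"type":"array"}},"required":["motion"]}

```bash
mkdir -p pics; ls
cat > h.py <<'E'
import numpy as np, cv2
from bench import ctrl
def w(cam,p):
    T=np.array(ctrl.camera_params(cam)["pose"]); return T[:3,:3]@np.array(p)+T[:3,3]
def proj(cam,P):
    c=ctrl.camera_params(cam);T=np.linalg.inv(np.array(c["pose"]));p=T[:3,:3]@np.array(P)+T[:3,3]
    s=p[:2]/p[2];s=s*(1+c["k1"]*(s@s));K=np.array(c["mtx"]);return K[:2,:2]@s+K[:2,2]
def unproj(cam,uv,z):
    c=ctrl.camera_params(cam);K=np.array(c["mtx"]);d=np.linalg.inv(K[:2,:2])@(np.array(uv,float)-K[:2,2]);s=d.copy()
    for _ in range(20): s=d/(1+c["k1"]*(s@s))
    T=np.array(c["pose"]);r=T[:3,:3]@np.array([*s,1]);o=T[:3,3];return o+r*(z-o[2])/r[2]
E
python3 - <<'E'
from h import *
np.set_printoptions(precision=4,suppress=True)
for c in("scene","top"):
    cv2.imwrite(f"pics/{c}0.png",ctrl.camera(c)); p=ctrl.camera_params(c);print(c,p["mtx"][0][0],p["k1"],np.array(p["pose"])[:3])
    for t in["rack","tab_green","tab_grey","carton","carton_violet","carton_yellow","carton_white","prep_bottle","specimen_jar","steel_bowl","forceps","span_a"]:
        print(c,t,[(np.round(w(c,d["point"]),3).tolist(),round(d["conf"],2)) for d in ctrl.landmark_of(c,t)[:6]])
print(ctrl.get_obs(), ctrl.grip_depth)
E
```

```text
pics
scene 480.2837624825651 -0.07320239814678896 [[-0.7508  0.4736 -0.4604  1.0624]
 [ 0.6604  0.5254 -0.5365  0.5546]
 [-0.0122 -0.7069 -0.7073  0.7548]]
scene rack [([0.647, 0.016, -0.001], 0.66)]
scene tab_green [([0.64, 0.197, 0.057], 0.61)]
scene tab_grey [([0.584, -0.151, 0.06], 0.63), ([0.649, 0.017, -0.002], 0.62)]
scene carton [([0.521, 0.023, -0.002], 0.82), ([0.631, 0.16, 0.054], 0.73)]
scene carton_violet [([0.668, 0.16, -0.002], 0.86), ([0.622, -0.264, 0.003], 0.65), ([0.713, 0.296, -0.002], 0.45)]
scene carton_yellow [([0.625, -0.118, 0.003], 0.7), ([0.632, -0.065, 0.002], 0.63)]
scene carton_white [([0.633, -0.064, 0.001], 0.79)]
scene prep_bottle [([0.621, -0.267, 0.002], 0.86)]
scene specimen_jar [([0.504, -0.23, 0.003], 0.91), ([0.638, 0.198, 0.053], 0.45)]
scene steel_bowl [([0.714, 0.294, -0.001], 0.74)]
scene forceps [([0.56, 0.315, 0.003], 0.87)]
scene span_a [([0.626, 0.104, 0.06], 0.6), ([0.61, 0.051, 0.055], 0.56), ([0.632, 0.163, 0.056], 0.47), ([0.608, -0.001, 0.06], 0.42), ([0.592, -0.115, 0.057], 0.41), ([0.6, -0.058, 0.056], 0.39)]
top 462.5393979293567
[... 870 characters left out ...]
p steel_bowl [([0.711, 0.297, 0.001], 0.66)]
top forceps [([0.558, 0.319, -0.003], 0.62)]
top span_a [([0.631, 0.163, 0.057], 0.64), ([0.618, 0.11, 0.054], 0.58), ([0.596, -0.055, 0.056], 0.52), ([0.588, -0.113, 0.059], 0.39)]
{'time_s': 1.3, 'q': array([ 0.9468,  0.1808,  1.607 , -0.    ,  1.3538, -0.2063]), 'dq': array([-0.0002,  0.    , -0.0007,  0.001 , -0.0007, -0.0004]), 'joint_efforts': array([  0.001 , -44.4845, -35.1683,  -0.0001,   0.0008,   0.    ]), 'eef_pos': array([0.2333, 0.5256, 0.2313]), 'eef_rot': array([ 0.6917,  0.1466,  0.6917, -0.1466]), 'wrist_force': array([-0.5425, -1.2832, -0.7083]), 'torque': array([-0.0027, -0.0389, -0.0199]), 'opening': 1.0009960195765735} 0.0187
```

View pics/scene0.png

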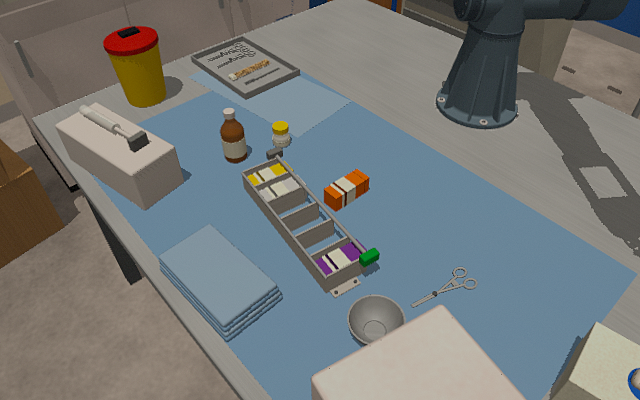

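View pics/top0.png

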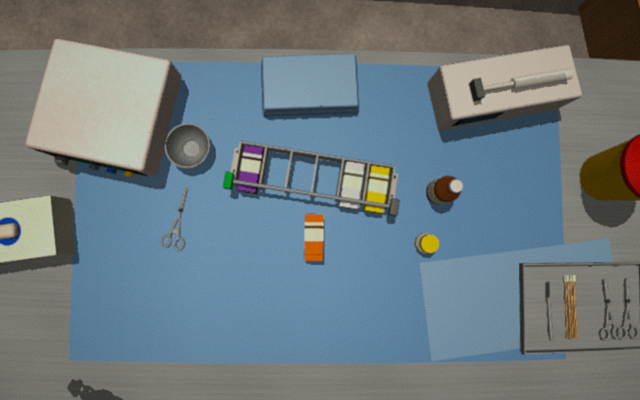

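The green tab is at the left in the top view (229,180), which is the world +y end, and the grey tab is at (394,205). Violet is in slot 1, slots b, c and d are empty, and white and yellow are in e and f. The target is therefore slot c. The orange carton is at (314,238). Next I'll fit the rack and carton precisely.

```bash
cat >> h.py <<'E'
def Rz(a): return np.array([[np.cos(a),-np.sin(a)],[np.sin(a),np.cos(a)]])
def carton_fit(near, verbose=True):
    "fit carton pose x,y,yaw from top trace: mask outline vs projected box hull"
    from scipy.optimize import minimize
    ctrl.camera("top"); best=None
    for d in ctrl.trace("top","carton"):
        m=d["pixels"].astype(np.uint8); v,u=np.nonzero(m)
        if len(u)<200: continue
        c=unproj("top",[u.mean(),v.mean()],.03)[:2]
        if np.linalg.norm(c-near)<.06: best=m;break
    if best is None: return None
    S=8
    def cost(p,arm=None):
        R=Rz(p[2]);P=[proj("top",[*(p[:2]+R@np.array([a,b])),z]) for a in(-.05,.05) for b in(-.02,.02) for z in(0,.042)]
        hull=cv2.convexHull((np.array(P)*S-np.array([u0,v0])*S+S/2).astype(np.int32))
        r=np.zeros(((v1-v0)*S,(u1-u0)*S),np.uint8);cv2.fillConvexPoly(r,hull,1)
        return (r!=big).mean()
    v,u=np.nonzero(best);u0,u1,v0,v1=u.min()-8,u.max()+9,v.min()-8,v.max()+9
    big=cv2.resize(best[v0:v1,u0:u1],None,fx=S,fy=S,interpolation=cv2.INTER_NEAREST)
    res=[minimize(cost,[*near,a],method="Nelder-Mead",options=dict(initial_simplex=[[*near,a],[near[0]+.01,near[1],a],[near[0],near[1]+.01,a],[*near,a+.15]],maxiter=200,xatol=1e-4,fatol=1e-6)) for a in(-.2,0,.1)]
    b=min(res,key=lambda r:r.fun)
    return b.x,b.fun*(u1-u0)*(v1-v0),len(u)
E
python3 - <<'E'
from h import *
from scipy.optimize import least_squares
np.set_printoptions(precision=4,suppress=True)
loc={"rack":[(0,0)],"tab_green":[(-.041,.178)],"tab_grey":[(-.041,-.178)],"carton_violet":[(-.005,.14)],"carton_white":[(-.005,-.084)],"carton_yellow":[(-.005,-.14)],"span_a":[(-.041,y) for y in(.14,.084,.028,-.028,-.084,-.14)]}
for c in("scene","top"):
    obs=[]
    ctrl.camera(c)
    for k in range(1):
        for t in loc:
            for d in ctrl.landmark_of(c,t): obs.append((t,w(c,d["point"])))
    p=np.array([.6465,.018,-.159])
    for it in range(3):
        A=[]
        for t,P in obs:
            for l in loc[t]:
                e=p[:2]+Rz(p[2])@l
                if np.linalg.norm(e-P[:2])<.015: A.append((l,P))
        r=least_squares(lambda q:np.concatenate([q[:2]+Rz(q[2])@np.array(l)-P[:2] for l,P in A]),p);p=r.x
    print(c,p,len(A),np.sqrt(r.cost*2/len(A)),"z",[round(P[2],3) for l,P in A if l[0]==-.041])
print(carton_fit(np.array([.518,.02])))
E
```

```text
scene [ 0.6508  0.0186 -0.1429] 11 0.0034685590743420117 z [np.float64(0.057), np.float64(0.058), np.float64(0.056), np.float64(0.056), np.float64(0.057), np.float64(0.061), np.float64(0.054)]
top [ 0.6488  0.0192 -0.1453] 12 0.0031029399933713187 z [np.float64(0.059), np.float64(0.052), np.float64(0.059), np.float64(0.058), np.float64(0.056), np.float64(0.055), np.float64(0.054), np.float64(0.059)]
(array([0.516 , 0.0181, 0.0063]), np.float64(17.5625), 879)
```

```bash
cat >> h.py <<'E'
from scipy.spatial.transform import Rotation as Ro
RACK=np.array([.6498,.0189,-.144])
def r2w(x,y,z=0): return np.array([*(RACK[:2]+Rz(RACK[2])@np.array([x,y])),z])
def w2r(P): return np.array([*(Rz(RACK[2]).T@(np.array(P[:2])-RACK[:2])),*P[2:]])
def down(jaw,tilt=0,ax=None):
    "tool x down, tool y (jaw) at angle jaw (rad) in the rack frame; tilt deg about tool y"
    a=jaw+RACK[2];X=np.array([0,0,-1.]);Y=np.array([np.cos(a),np.sin(a),0]);M=Ro.from_matrix(np.c_[X,Y,np.cross(X,Y)])
    return M*Ro.from_rotvec([0,np.radians(tilt),0])
def state():
    o=ctrl.get_obs();q=o["eef_rot"];R=Ro.from_quat([*q[1:],q[0]]);M=R.as_matrix()
    print("t",round(o["time_s"],2),"rack",np.round(w2r(o["eef_pos"]),4),"toolx",np.round(M[:,0],3),"jaw(rack deg)",np.round(np.degrees(np.arctan2(M[1,1],M[0,1])-RACK[2]),2),"F",np.round(o["wrist_force"],1),"op",round(o["opening"],3),"q",np.round(o["q"],2))
    return np.array(o["eef_pos"]),R
def goto(x,y,z,R2,show=True):
    P,R=state();rv=(R.inv()*R2).as_rotvec(degrees=True);s=R2.inv().apply(r2w(x,y,z)-P)
    print(" turn",np.round(rv,2),"then shift (new tool axes) mm",np.round(1000*s,1))
E
python3 - <<'E'
from h import *
im=cv2.imread("pics/top0.png");S=4;u0,v0=210,120
b=cv2.resize(im[v0:v0+150,u0:u0+200],None,fx=S,fy=S,interpolation=cv2.INTER_CUBIC)
pt=lambda P:tuple(int(k) for k in (proj("top",P)-[u0,v0]+.5)*S)
for i in range(7):
    y=.168-.056*i
    for s in(-.0015,.0015): cv2.line(b,pt(r2w(-.045,y+s,.052)),pt(r2w(.045,y+s,.052)),(0,0,255),1)
cv2.line(b,pt(r2w(-.041,.168,.056)),pt(r2w(-.041,-.168,.056)),(255,255,0),1)
c=np.array([.516,.0181]);R=Rz(.0063)
q=[(*(c+R@np.array(k)),.042) for k in((-.05,-.02),(.05,-.02),(.05,.02),(-.05,.02))]
for i in range(4): cv2.line(b,pt(q[i]),pt(q[(i+1)%4]),(0,255,0),1)
cv2.imwrite("pics/ov.png",b)
goto(-.041,.14,.09,down(np.pi/2)); goto(-.041,.14,.09,down(-np.pi/2))
goto(-.041,.14,.09,down(0));goto(-.041,.14,.09,down(np.pi))
E
```

```text
t 2.2 rack [-0.4849  0.4417  0.2313] toolx [ 0.  0. -1.] jaw(rack deg) 74.31 F [-0.4  0.1 -0.7] op 0.998 q [ 0.95  0.18  1.61  0.    1.35 -0.21]
 turn [-15.69   0.    -0.  ] then shift (new tool axes) mm [ 141.3 -301.7  443.9]
t 2.2 rack [-0.4849  0.4417  0.2313] toolx [ 0.  0. -1.] jaw(rack deg) 74.31 F [-0.4  0.1 -0.7] op 0.998 q [ 0.95  0.18  1.61  0.    1.35 -0.21]
 turn [ 1.6431e+02 -1.0000e-02 -0.0000e+00] then shift (new tool axes) mm [ 141.3  301.7 -443.9]
t 2.2 rack [-0.4849  0.4417  0.2313] toolx [ 0.  0. -1.] jaw(rack deg) 74.31 F [-0.4  0.1 -0.7] op 0.998 q [ 0.95  0.18  1.61  0.    1.35 -0.21]
 turn [74.31 -0.   -0.  ] then shift (new tool axes) mm [141.3 443.9 301.7]
t 2.2 rack [-0.4849  0.4417  0.2313] toolx [ 0.  0. -1.] jaw(rack deg) 74.31 F [-0.4  0.1 -0.7] op 0.998 q [ 0.95  0.18  1.61  0.    1.35 -0.21]
 turn [-105.69    0.     -0.  ] then shift (new tool axes) mm [ 141.3 -443.9 -301.7]
```

View pics/ov.png

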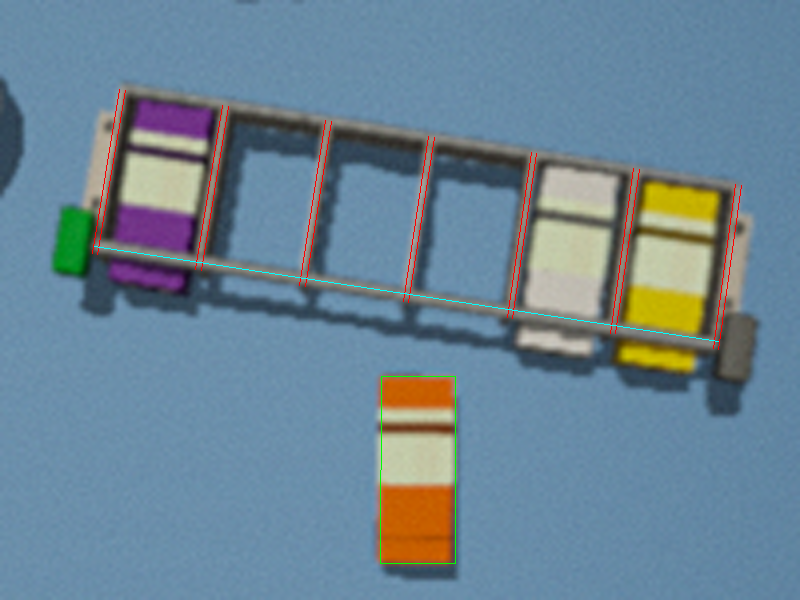

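The overlay fits the rack and carton to about 1–2 mm. I'll travel to above span a with the fingers shut.

Request:
carry_out(motion=[-8,0,0,0,0,0,1,-7.7,0,0,0,0,0,1,0,0,0,0,-0.027,0.04,1,0,0,0,0,-0.027,0.04,1,0,0,0,0,-0.027,0.04,1,0,0,0,0,-0.027,0.04,1,0,0,0,0,-0.027,0.04,1,0,0,0,0,-0.027,0.04,1,0,0,0,0,-0.027,0.04,1,0,0,0,0,-0.027,0.04,1])

```text
time_s: 3.2
eef_pos: [0.5278, 0.2666, 0.2321]
eef_rot: [0.706, 0.043, 0.705, -0.041]
wrist_force: [0.0, 0.6, -0.0]
opening: 0.005
```

```bash
python3 -c "
from h import *
goto(-.041,.14,.075,down(np.pi/2))"
```

```text
t 3.2 rack [-0.1563  0.2276  0.2321] toolx [ 0.002  0.004 -1.   ] jaw(rack deg) 91.44 F [ 0.   0.6 -0. ] op 0.005 q [ 0.27  0.21  1.57  0.    1.36 -1.19]
 turn [ 1.44  0.07 -0.23] then shift (new tool axes) mm [157.1 -87.6 115.3]
```

Request:
carry_out(motion=[1.4,0,-0.2,0,-0.029,0.038,1,0,0,0,0,-0.029,0.038,1,0,0,0,0,-0.025,0.034,1,0,0,0,0.045,0,0,1,0,0,0,0.045,0,0,1,0,0,0,0.04,0,0,1,0,0,0,0,0,0,1])

```text
time_s: 3.9
eef_pos: [0.638, 0.1564, 0.1006]
eef_rot: [0.709, 0.055, 0.701, -0.055]
wrist_force: [-0.8, -0.0, -0.5]
opening: 0.002
```

```bash
python3 -c "
from h import *
goto(-.041,.14,.065,down(np.pi/2))"
```

```text
t 3.9 rack [-0.0314  0.1344  0.1006] toolx [ 0.01 -0.   -1.  ] jaw(rack deg) 89.35 F [-0.8 -0.  -0.5] op 0.002 q [ 0.06  0.48  1.49 -0.    1.15 -1.35]
 turn [-0.65  0.58 -0.06] then shift (new tool axes) mm [35.6  5.6 -9.6]
```

Request:
carry_out(motion=[-0.6,0.6,0,0,0.0055,-0.0095,1,0,0,0,0.015,0,0,1,0,0,0,0.012,0,0,1,0,0,0,0,0,0,1,0,0,0,0,0,0,1])

```text
time_s: 4.4
eef_pos: [0.6326, 0.1656, 0.0789]
eef_rot: [0.708, 0.051, 0.702, -0.049]
wrist_force: [0.1, 0.4, 0.4]
opening: -0.001
```

```bash
python3 -c "
from h import *
goto(-.041,.14,.06,down(np.pi/2))"
```

```text
t 4.4 rack [-0.0381  0.1427  0.0789] toolx [ 0.008  0.002 -1.   ] jaw(rack deg) 90.12 F [0.1 0.4 0.4] op -0.001 q [ 0.07  0.51  1.51  0.    1.12 -1.36]
 turn [ 0.12  0.45 -0.19] then shift (new tool axes) mm [18.9 -2.7 -2.9]
```

Request:
carry_out(motion=[0,0.4,-0.2,0.013,-0.0027,-0.003,1,0,0,0,0.003,0,0,1,0,0,0,0.002,0,0,1,0,0,0,0.001,0,0,1])

```text
time_s: 4.8
eef_pos: [0.6303, 0.1632, 0.0603]
eef_rot: [0.707, 0.05, 0.704, -0.05]
wrist_force: [-0.0, -0.1, -0.4]
opening: -0.001
```

Request:
carry_out(motion=[0,0,0,0.0015,0,0,1,0,0,0,0.0015,0,0,1])

```text
time_s: 5.0
eef_pos: [0.6307, 0.1633, 0.0598]
eef_rot: [0.706, 0.05, 0.704, -0.05]
wrist_force: [-7.5, -1.2, 14.0]
opening: -0.001
```

Contact on span a: 14 N upward at z = 0.060. I'll lift and go to span b.

Request:
carry_out(motion=[0,0,0,-0.022,0,0,1,0,0,0,0,-0.028,0,1,0,0,0,0,-0.028,0,1,0,0,0,0,0,0,1,0,0,0,0,0,0,1])

```text
time_s: 5.5
eef_pos: [0.6236, 0.1071, 0.0842]
eef_rot: [0.708, 0.05, 0.703, -0.05]
wrist_force: [0.1, 0.5, 0.4]
opening: -0.001
```

```bash
python3 -c "
from h import *
goto(-.041,.084,.06,down(np.pi/2))"
```

```text
t 5.5 rack [-0.0385  0.0835  0.0842] toolx [ 0.006 -0.    -1.   ] jaw(rack deg) 90.19 F [0.1 0.5 0.4] op -0.001 q [-0.02  0.46  1.56 -0.    1.11 -1.45]
 turn [ 0.19  0.36 -0.04] then shift (new tool axes) mm [24.2  0.5 -2.5]
```

Request:
carry_out(motion=[0.2,0.4,0,0.018,0.0005,-0.0025,1,0,0,0,0.003,0,0,1,0,0,0,0.002,0,0,1,0,0,0,0.001,0,0,1,0,0,0,0.0015,0,0,1,0,0,0,0.0015,0,0,1])

```text
time_s: 6.1
eef_pos: [0.622, 0.1098, 0.0597]
eef_rot: [0.705, 0.048, 0.706, -0.05]
wrist_force: [-6.8, -2.7, 13.8]
opening: -0.0
```

Request:
carry_out(motion=[0,0,0,-0.022,0,0,1,0,0,0,0,-0.029,0,1,0,0,0,0,-0.028,0,1,0,0,0,0,0,0,1,0,0,0,0,0,0,1])

```text
time_s: 6.6
eef_pos: [0.6137, 0.0556, 0.0817]
eef_rot: [0.705, 0.047, 0.706, -0.048]
wrist_force: [0.5, -0.2, 0.0]
opening: 0.0
```

```bash
python3 -c "
from h import *
goto(-.041,.028,.06,down(np.pi/2))"
```

```text
t 6.6 rack [-0.041   0.0311  0.0817] toolx [-0.003 -0.002 -1.   ] jaw(rack deg) 90.54 F [ 0.5 -0.2  0. ] op 0.0 q [-0.1   0.44  1.6  -0.    1.1  -1.54]
 turn [ 0.54 -0.14  0.16] then shift (new tool axes) mm [21.7 -3.1 -0. ]
```

Request:
carry_out(motion=[0.5,0,0.2,0.016,-0.003,-0.0005,1,0,0,0,0.003,0,0,1,0,0,0,0.002,0,0,1,0,0,0,0.001,0,0,1,0,0,0,0.0015,0,0,1,0,0,0,0.0015,0,0,1])

```text
time_s: 7.2
eef_pos: [0.6133, 0.0547, 0.0597]
eef_rot: [0.704, 0.048, 0.707, -0.05]
wrist_force: [-6.6, -2.3, 13.9]
opening: 0.002
```

Spans a, b and c have all been touched. I'll lift and reorient for a lateral push: jaw along rack x, fingers half open.

Request:
carry_out(motion=[0,0,0,-0.03,0,0,1,0,0,0,-0.03,0,-0.04,1,8.5,0,0,0,0,0,0,8.5,0,0,0,0,0,0,8.5,0,0,0,0,0,0,8.5,0,0,0,0,0,0,8.5,0,0,0,0,0,0,8.5,0,0,0,0,0,0,8.5,0,0,0,0,0,0,8.5,0,0,0,0,0,0])

```text
time_s: 8.2
eef_pos: [0.5707, 0.067, 0.1179]
eef_rot: [0.551, 0.437, 0.557, -0.442]
wrist_force: [-0.5, -0.5, -0.8]
opening: 0.502
```

Request:
carry_out(motion=[8.5,0,0,0,0,0,0,8.5,0,0,0,0,0,0,0,0,0,0,0,0,0])

```text
time_s: 8.5
eef_pos: [0.57, 0.069, 0.1163]
eef_rot: [-0.479, -0.514, -0.485, 0.52]
wrist_force: [-0.0, -0.3, -0.2]
opening: 0.502
```

```bash
python3 -c "
from h import *
goto(-.132,-.085,.1,down(0,6))
print(carton_fit(np.array([.516,.018])))"
```

```text
t 8.5 rack [-0.0862  0.0381  0.1163] toolx [-0.012  0.    -1.   ] jaw(rack deg) 4.2 F [-0.  -0.3 -0.2] op 0.502 q [-0.09  0.31  1.69 -0.    1.15 -0.01]
 turn [4.16 6.06 0.91] then shift (new tool axes) mm [  3.4 -45.8 124.2]
None
```

Request:
carry_out(motion=[4.1,6,0.9,0,0,0,0,0,0,0,0,-0.016,0.043,0,0,0,0,0,-0.016,0.042,0,0,0,0,0,-0.015,0.04,0,0,0,0,0,0,0,0,0,0,0,0,0,0,0])

```text
time_s: 9.2
eef_pos: [0.5066, -0.0502, 0.1027]
eef_rot: [0.446, 0.557, 0.494, -0.497]
wrist_force: [0.1, 0.0, -0.9]
opening: 0.499
```

```bash
python3 -c "
from h import *
goto(-.132,-.085,.012,down(0,6))
f=carton_fit(np.array([.516,.018]));print(f, f and (w2r(f[0][:2]),np.degrees(f[0][2]-RACK[2])))"
```

```text
t 9.2 rack [-0.1318 -0.0889  0.1027] toolx [ 0.018  0.106 -0.994] jaw(rack deg) 1.63 F [ 0.1  0.  -0.9] op 0.499 q [-0.4   0.2   1.88  0.12  1.09 -0.34]
 turn [ 1.65 -0.2  -0.17] then shift (new tool axes) mm [90.6 -0.2  5.6]
(array([0.51594498, 0.01815613, 0.00468579]), np.float64(23.468749999999996), 893) (array([-0.13236286, -0.01994475]), np.float64(8.51906841622962))
```

Request:
carry_out(motion=[1.6,-0.2,-0.2,0.03,0,0.0055,0,0,0,0,0.03,0,0,0,0,0,0,0.02,0,0,0,0,0,0,0.004,0,0,0,0,0,0,0,0,0,0,0,0,0,0,0,0,0])

```text
time_s: 9.9
eef_pos: [0.5135, -0.0405, 0.0189]
eef_rot: [0.444, 0.559, 0.489, -0.501]
wrist_force: [0.6, 0.0, -0.2]
opening: 0.504
```

```bash
python3 -c "
from h import *
goto(-.132,-.085,.011,down(0,6))"
```

```text
t 9.9 rack [-0.1264 -0.0784  0.0189] toolx [ 0.02   0.102 -0.995] jaw(rack deg) 0.93 F [ 0.6  0.  -0.2] op 0.504 q [-0.37  0.35  1.9   0.13  0.92 -0.33]
 turn [ 0.97  0.06 -0.28] then shift (new tool axes) mm [ 7.1 -5.6  7.4]
```

Request:
carry_out(motion=[0.9,0,-0.3,0.0065,-0.0055,0.002,0,0,0,0,0.001,0,-0.006,0,0,0,0,0.0006,0,-0.006,0,0,0,0,0.0006,0,-0.006,0,0,0,0,0.0006,0,-0.006,0,0,0,0,0.0006,0,-0.006,0,0,0,0,0.0006,0,-0.006,0,0,0,0,0.0006,0,-0.006,0,0,0,0,0,0,0,0])

```text
time_s: 10.8
eef_pos: [0.5168, 0.004, 0.015]
eef_rot: [0.44, 0.562, 0.485, -0.505]
wrist_force: [-0.2, -0.1, 0.2]
opening: 0.5
```

```bash
cat > look.py <<'E'
from h import *
import sys
name=sys.argv[1];goto(*[float(a) for a in sys.argv[2:5]],down(*[float(a) for a in sys.argv[5:7]]))
g=r2w(*[float(a) for a in sys.argv[7:9]])[:2]
f=carton_fit(g);print(f and (np.round(w2r(f[0][:2]),4),np.degrees(f[0][2]-RACK[2]),f[1:]))
im=ctrl.camera("top");cv2.imwrite(f"pics/{name}.png",cv2.resize(im[130:290,210:410],None,fx=4,fy=4,interpolation=cv2.INTER_CUBIC)[:600])
E
python3 look.py p1 -.132 -.003 .011 0 6 -.132 -.005
```

```text
t 10.8 rack [-0.1295 -0.0339  0.015 ] toolx [ 0.02   0.1   -0.995] jaw(rack deg) 0.06 F [-0.2 -0.1  0.2] op 0.5 q [-0.29  0.36  1.9   0.13  0.9  -0.23]
 turn [ 0.1   0.15 -0.33] then shift (new tool axes) mm [  7.2  -2.5 -30.3]
(array([-0.1498,  0.096 ]), np.float64(-142.2038806196545), (np.float64(327.0), 327))
```

View pics/p1.png

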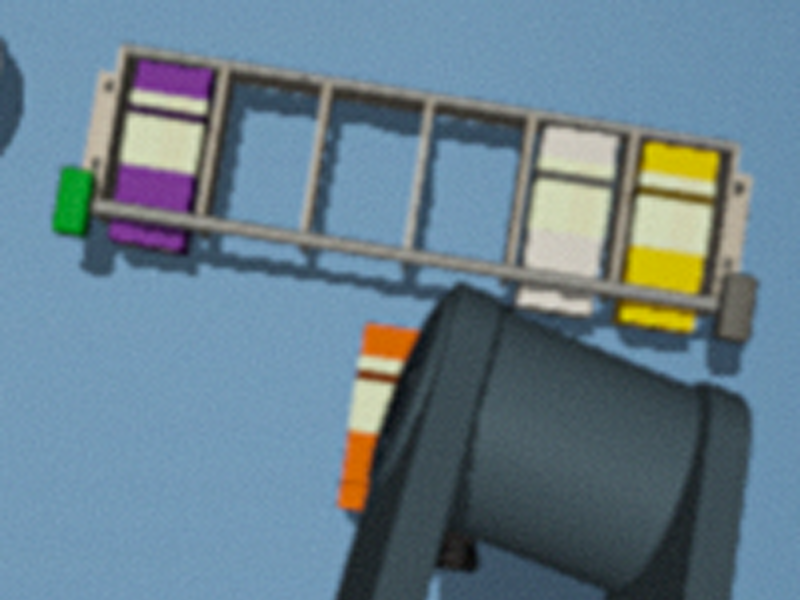

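The carton is now parallel to the dividers: its left edge runs (365,325)→(340,507). I'll work out how far it still has to go.

```bash
python3 -c "
from h import *
for u,v in((365,325),(340,507)): print(w2r(unproj('top',[u/4+210,v/4+130],.042)))"
```

```text
[-0.08202354  0.01547367  0.042     ]
[-0.18003957  0.01391423  0.042     ]
```

Request:
carry_out(motion=[0,0,0,0.003,0,-0.006,0,0,0,0,0.0006,0,-0.006,0,0,0,0,0.0006,0,-0.006,0,0,0,0,0.0006,0,-0.006,0,0,0,0,0.0006,0,-0.006,0,0,0,0,0,0,-0.003,0,0,0,0,0,0,0,0,0,0,0,0,0,0,0])

```text
time_s: 11.75
eef_pos: [0.5221, 0.0386, 0.0128]
eef_rot: [0.44, 0.562, 0.484, -0.505]
wrist_force: [-0.1, -1.6, 0.2]
opening: 0.503
```

```bash
python3 -c "
from h import *
state()"
```

```text
t 11.75 rack [-0.1292  0.0011  0.0128] toolx [ 0.021  0.099 -0.995] jaw(rack deg) 0.0 F [-0.1 -1.6  0.2] op 0.503 q [-0.22  0.37  1.89  0.13  0.89 -0.16]
```

Request:
carry_out(motion=[0,0,0,0,0,0.02,0,0,0,0,0,0,0.03,0,0,0,0,-0.04,0,0.03,0,0,0,0,-0.045,0,0.02,0,0,0,0,0,0,0,0,0,0,0,0,0,0,0])

```text
time_s: 12.35
eef_pos: [0.5041, -0.0714, 0.088]
eef_rot: [0.439, 0.562, 0.486, -0.506]
wrist_force: [-0.5, 0.7, -0.9]
opening: 0.502
```

```bash
python3 look.py p2 -.225 .028 .1 1.5708 -6 -.131 .03
```

```text
t 12.35 rack [-0.1312 -0.1103  0.088 ] toolx [ 0.017  0.102 -0.995] jaw(rack deg) 0.04 F [-0.5  0.7 -0.9] op 0.502 q [-0.44  0.22  1.88  0.11  1.07 -0.35]
 turn [-9.009e+01 -9.270e+00 -3.000e-02] then shift (new tool axes) mm [-21.8 138.3 -92. ]
(array([-0.1303,  0.0305]), np.float64(0.24352892686552094), (np.float64(69.578125), 823))
```

Request:
carry_out(motion=[0,-6,0,-0.02,0,0,0.8,-8.5,0,0,0,0,0,0.8,-8.5,0,0,0,0,0,0.8,-8.5,0,0,0,0,0,0.8,-8.5,0,0,0,0,0,0.8,-8.5,0,0,0,0,0,0.8,-8.5,0,0,0,0,0,0.8,-8.5,0,0,0,0,0,0.8,-8.5,0,0,0,0,0,0.8,-8.5,0,0,0,0,0,0.8])

```text
time_s: 13.5
eef_pos: [0.4945, -0.0596, 0.0931]
eef_rot: [0.687, 0.127, 0.705, -0.126]
wrist_force: [0.3, -0.0, 1.3]
opening: 0.103
```

Request:
carry_out(motion=[-8.5,0,0,0,0,0,0.8,0,0,0,0,0,-0.04,0.8,0,0,0,0,0.02,-0.04,0.8,0,0,0,0,0.04,0,0.8,0,0,0,0,0.04,0,0.8,0,-6,0,0,0.035,0,0.8,0,0,0,0,0,0,0.8])

```text
time_s: 14.2
eef_pos: [0.4323, 0.1001, 0.0848]
eef_rot: [0.725, 0.07, 0.682, -0.073]
wrist_force: [0.1, -0.8, 0.4]
opening: 0.102
```

```bash
python3 look.py p3 -.225 .03 .011 1.5708 -6 -.131 .03
```

```text
t 14.2 rack [-0.2269  0.0492  0.0848] toolx [ 0.06  -0.009 -0.998] jaw(rack deg) 86.67 F [ 0.1 -0.8  0.4] op 0.102 q [-0.04  0.05  2.09 -0.01  0.94 -1.4 ]
 turn [-3.34 -2.52  0.11] then shift (new tool axes) mm [ 73.6 -19.2  -5.8]
(array([-0.1284,  0.031 ]), np.float64(0.0014708880324947578), (np.float64(38.484375), 884))
```

Request:
carry_out(motion=[-3.3,-2.5,0,0,-0.019,-0.006,0.8,0,0,0,0.03,0,0,0.8,0,0,0,0.025,0,0,0.8,0,0,0,0.01,0,0,0.8,0,0,0,0,0,0,0.8,0,0,0,0,0,0,0.8])

```text
time_s: 14.95
eef_pos: [0.436, 0.0707, 0.0214]
eef_rot: [0.742, 0.05, 0.666, -0.059]
wrist_force: [-0.9, 0.1, 0.2]
opening: 0.1
```

```bash
python3 look.py p4 -.218 .03 .011 1.5708 -6 -.131 .03
```

```text
t 14.95 rack [-0.219   0.0206  0.0214] toolx [ 0.106 -0.021 -0.994] jaw(rack deg) 89.4 F [-0.9  0.1  0.2] op 0.1 q [-0.1   0.15  2.15 -0.02  0.73 -1.51]
 turn [-0.57  0.21  0.32] then shift (new tool axes) mm [10.5  9.4 -0.1]
(array([-0.1295,  0.0315]), np.float64(1.4050212087571827), (np.float64(67.96875), 937))
```

View pics/p4.png

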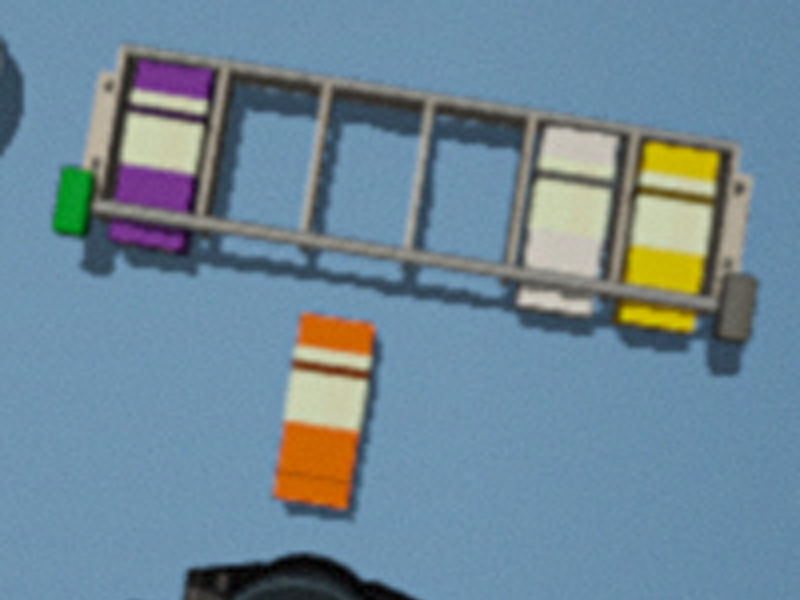

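```bash
python3 -c "
from h import *
for u,v,z in((300,315,.042),(373,322,.042),(275,497,.042),(350,508,.042),(305,240,.052),(411,252,.052),(327,85,.052),(430,102,.052)): print(np.round(w2r(unproj('top',[(u+.5)/4+210-.5,(v+.5)/4+130-.5],z)),4))"
```

```text
[-0.0813  0.0517  0.042 ]
[-0.0791  0.0124  0.042 ]
[-0.1793  0.0499  0.042 ]
[-0.1791  0.0095  0.042 ]
[-0.0418  0.0548  0.052 ]
[-0.0396 -0.0021  0.052 ]
[0.0427 0.0561 0.052 ]
[ 0.042 -0.     0.052]
```

The slot centre measures about 0.027, while the carton's front is at 0.032 with +1.3° yaw. I'll push with the finger face turned about −3°, which squares the carton the other way and brings its nose to the slot centre.

Request:
carry_out(motion=[2.4,0.2,0.3,0.01,0.0105,0,0.8,0,0,0,0,0,0,0.8,0,0,0,0.0006,0,0.006,0.8,0,0,0,0.0006,0,0.006,0.8,0,0,0,0.0006,0,0.006,0.8,0,0,0,0.0006,0,0.006,0.8,0,0,0,0.0006,0,0.006,0.8,0,0,0,0.0006,0,0.006,0.8,0,0,0,0.0006,0,0.005,0.8,0,0,0,0,0,0,0.8])

```text
time_s: 16.1
eef_pos: [0.4862, 0.0721, 0.0162]
eef_rot: [0.743, 0.066, 0.663, -0.07]
wrist_force: [-0.1, 0.4, 0.9]
opening: 0.098
```

```bash
python3 look.py p5 -.175 .03 .011 1.5184 -6 -.12 .03
```

```text
t 16.1 rack [-0.1695  0.0291  0.0162] toolx [ 0.112 -0.016 -0.994] jaw(rack deg) 87.27 F [-0.1  0.4  0.9] op 0.098 q [-0.09  0.26  2.03 -0.01  0.74 -1.46]
 turn [ 0.24  0.48 -0.33] then shift (new tool axes) mm [ 4.6  0.6 -6. ]
(array([-0.1058,  0.028 ]), np.float64(-2.188056762218924), (np.float64(90.60937500000001), 817))
```

View pics/p5.png

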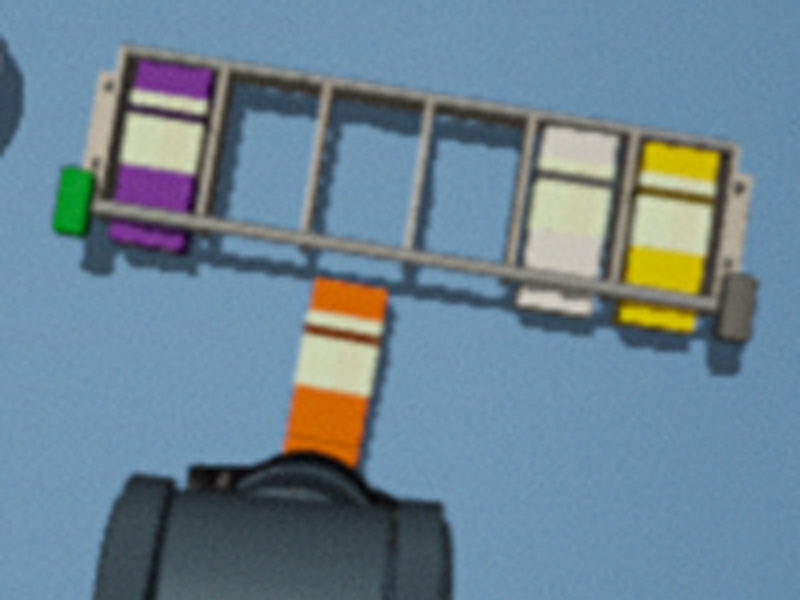

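The nose is centred between the two dividers, so I'll continue in and straighten gradually.

Request:
carry_out(motion=[0,0.4,0,0.004,0,0.006,0.8,0,0,0,0.0006,0,0.006,0.8,0,0,0,0.0006,0,0.006,0.8,-0.4,0,0,0.0006,0,0.006,0.8,-0.4,0,0,0.0006,0,0.006,0.8,-0.4,0,0,0.0006,0,0.006,0.8,-0.4,0,0,0.0006,0,0.006,0.8,0,0,0,0,0,0,0.8])

```text
time_s: 17.05
eef_pos: [0.5302, 0.064, 0.0123]
eef_rot: [0.74, 0.054, 0.667, -0.059]
wrist_force: [0.3, -0.3, 0.4]
opening: 0.103
```

```bash
python3 look.py p6 -.066 .0275 .013 1.5708 -6 -.06 .03
```

```text
t 17.05 rack [-0.1248  0.0274  0.0123] toolx [ 0.102 -0.015 -0.995] jaw(rack deg) 89.04 F [ 0.3 -0.3  0.4] op 0.103 q [-0.1   0.35  1.92 -0.01  0.77 -1.51]
 turn [-0.97 -0.06 -0.01] then shift (new tool axes) mm [ 5.5  0.1 58.6]
(array([-0.0594,  0.027 ]), np.float64(-1.0371834689454353), (np.float64(230.51562499999997), 666))
```

View pics/p6.png

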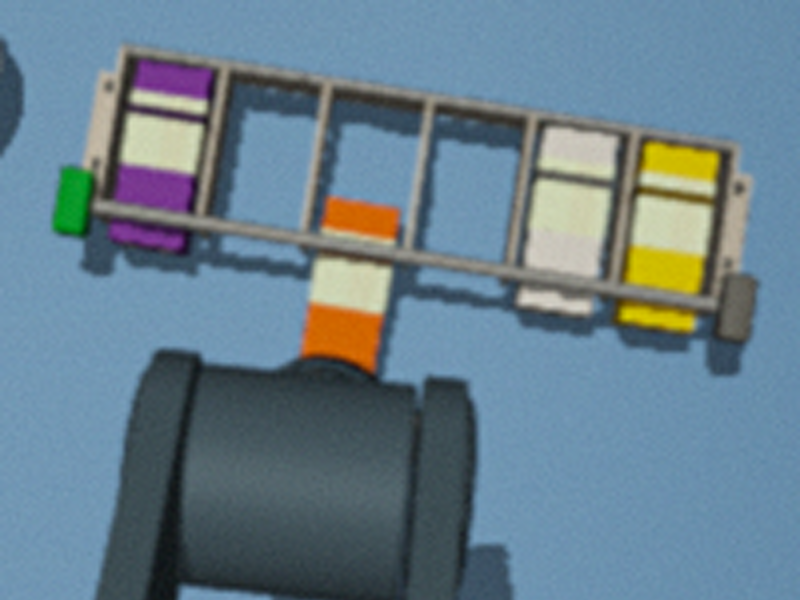

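Request:
carry_out(motion=[-0.5,0,0,0.0006,0,0.006,0.8,-0.4,0,0,0.0006,0,0.006,0.8,0,0,0,0.0006,0,0.006,0.8,0,0,0,0.0006,0,0.006,0.8,0,0,0,0.0006,0,0.006,0.8,0,0,0,0.0006,0,0.006,0.8,0,0,0,0.0006,0,0.006,0.8,0,0,0,0,0,0.004,0.8,0,0,0,0,0,0,0.8])

```text
time_s: 18.1
eef_pos: [0.5781, 0.057, 0.0122]
eef_rot: [0.74, 0.048, 0.669, -0.053]
wrist_force: [0.5, 1.0, -0.1]
opening: 0.1
```

```bash
python3 -c "
from h import *
goto(-.066,.0275,.012,down(np.pi/2,-6))"
```

```text
t 18.1 rack [-0.0765  0.0275  0.0122] toolx [ 0.1   -0.014 -0.995] jaw(rack deg) 90.01 F [ 0.5  1.  -0.1] op 0.1 q [-0.1   0.43  1.8  -0.01  0.81 -1.53]
 turn [ 0.01 -0.2  -0.01] then shift (new tool axes) mm [ 1.3  0.  10.4]
```

Now the fine approach to the back plate in small steps, watching the force.

Request:
carry_out(motion=[0,0,0,0.0003,0,0.003,0.8,0,0,0,0.0003,0,0.003,0.8,0,0,0,0.0002,0,0.002,0.8])

```text
time_s: 18.4
eef_pos: [0.5858, 0.056, 0.012]
eef_rot: [0.74, 0.048, 0.669, -0.053]
wrist_force: [-1.5, -0.2, 0.0]
opening: 0.101
```

Request:
carry_out(motion=[0,0,0,0.0002,0,0.002,0.8,0,0,0,0.0001,0,0.001,0.8])

```text
time_s: 18.6
eef_pos: [0.5891, 0.0555, 0.012]
eef_rot: [0.74, 0.048, 0.669, -0.053]
wrist_force: [-0.6, 0.7, 0.7]
opening: 0.099
```

Request:
carry_out(motion=[0,0,0,0.0001,0,0.0015,0.8,0,0,0,0.0001,0,0.0015,0.8])

```text
time_s: 18.8
eef_pos: [0.5895, 0.0555, 0.0115]
eef_rot: [0.738, 0.048, 0.671, -0.053]
wrist_force: [-6.9, 0.8, 5.5]
opening: 0.098
```

```bash
python3 look.py p7 -.066 .0275 .012 1.5708 -6 -.005 .028
```

```text
t 18.8 rack [-0.0649  0.0276  0.0115] toolx [ 0.093 -0.014 -0.996] jaw(rack deg) 90.04 F [-6.9  0.8  5.5] op 0.098 q [-0.1   0.45  1.77 -0.01  0.83 -1.53]
 turn [ 0.04 -0.63  0.  ] then shift (new tool axes) mm [-0.6 -0.1 -1. ]
None
```

View pics/p7.png

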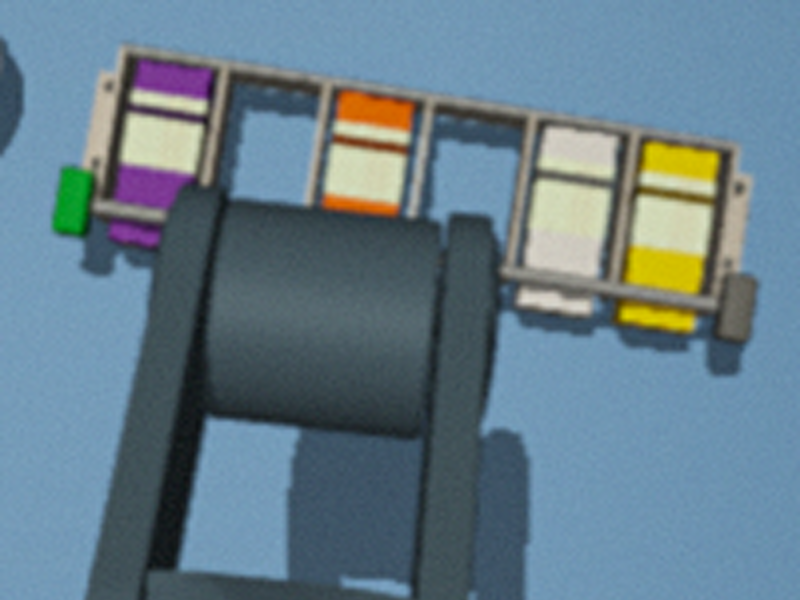

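The force rose to 7 N at TCP x = −0.065, where home is expected at about −0.066, and the carton's nose is at the back plate like its neighbours. I'll back away straight and look.

Request:
carry_out(motion=[0,0,0,0,0,-0.01,0.8,0,0,0,0,0,-0.03,0.8,0,0,0,0,0,-0.04,0.8,0,0,0,0,0,-0.04,0.8,0,0,0,-0.03,0,-0.03,0.8,0,0,0,-0.04,0,0,0.8,0,0,0,0,0,0,0.8,0,0,0,0,0,0,0.8])

```text
time_s: 19.75
eef_pos: [0.4268, 0.0788, 0.0662]
eef_rot: [0.739, 0.048, 0.67, -0.053]
wrist_force: [-0.7, 0.8, -0.0]
opening: 0.101
```

```bash
python3 look.py p8 -.066 .0275 .012 1.5708 -6 -.005 .028
python3 - <<'E'
from h import *
for c in("scene","top"):
    im=ctrl.camera(c)
    if c=="scene": cv2.imwrite("pics/s8.png",cv2.resize(im[130:310,210:410],None,fx=3.3,fy=3.3))
    for t in["carton","carton_violet","carton_yellow","carton_white","prep_bottle","specimen_jar","steel_bowl","forceps"]:
        print(c,t,[(np.round(w2r(w(c,d["point"])),3).tolist(),np.round(w(c,d["point"]),3).tolist(),round(d["conf"],2)) for d in ctrl.landmark_of(c,t)[:1]])
E
```

```text
t 19.75 rack [-0.2293  0.0273  0.0662] toolx [ 0.097 -0.014 -0.995] jaw(rack deg) 90.03 F [-0.7  0.8 -0. ] op 0.101 q [-0.09  0.04  2.15 -0.01  0.86 -1.51]
 turn [ 0.02 -0.39 -0.  ] then shift (new tool axes) mm [ 71.    0.2 156.7]
(array([-0.0058,  0.0278]), np.float64(0.21147008726992433), (np.float64(106.1875), 823))
scene carton [([-0.002, 0.034, -0.002], [0.653, 0.053, -0.002], 0.94)]
scene carton_violet [([-0.008, 0.141, 0.001], [0.662, 0.16, 0.001], 0.59)]
scene carton_yellow []
scene carton_white [([-0.006, -0.087, 0.003], [0.632, -0.066, 0.003], 0.82)]
scene prep_bottle [([0.008, -0.284, 0.0], [0.617, -0.263, 0.0], 0.97)]
scene specimen_jar [([-0.106, -0.271, 0.004], [0.506, -0.234, 0.004], 0.63)]
scene steel_bowl [([0.022, 0.282, -0.002], [0.712, 0.294, -0.002], 0.79)]
scene forceps [([-0.132, 0.286, 0.003], [0.56, 0.321, 0.003], 0.79)]
top carton [([-0.007, 0.026, -0.001], [0.646, 0.045, -0.001], 0.87)]
top carton_violet [([-0.006, 0.143, -0.003], [0.664, 0.161, -0.003], 0.83)]
top carton_yellow [([-0.007, -0.138, -0.0], [0.623, -0.117, -0.0], 0.96)]
top carton_white [([-0.008, -0.084, 0.001], [0.63, -0.063, 0.001], 0.57)]
top prep_bottle [([0.009, -0.283, -0.001], [0.618, -0.262, -0.001], 0.68)]
top specimen_jar [([-0.112, -0.267, -0.001], [0.501, -0.229, -0.001], 0.73)]
top steel_bowl [([0.022, 0.288, 0.001], [0.713, 0.3, 0.001], 0.7)]
top forceps []
```

View pics/p8.png

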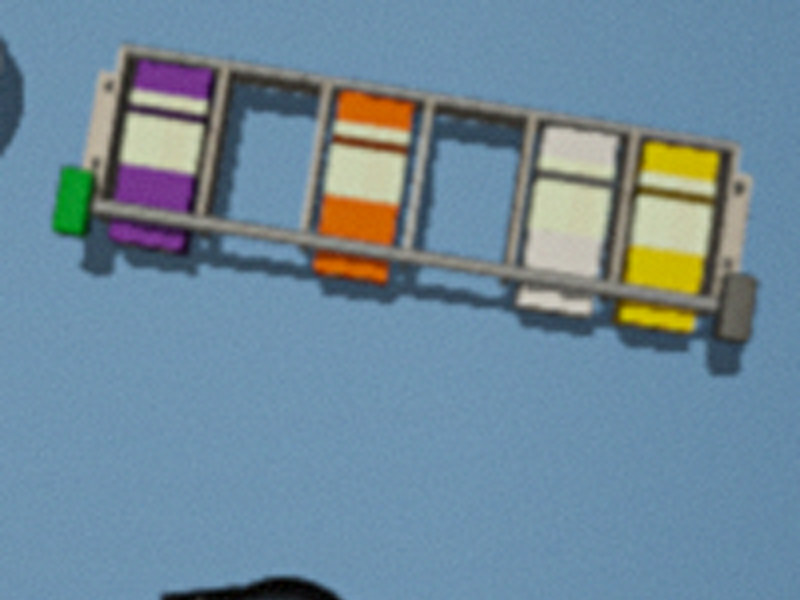

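View pics/s8.png

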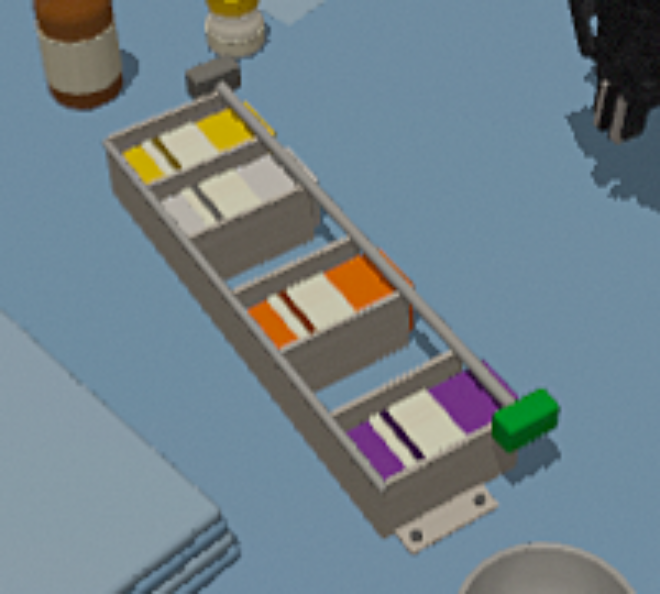

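The orange carton is home in the third slot from the green tab. It's flush with its neighbours at picture (313–390, 90–282), flat, and the hand is clear. I'm handing in.

```bash
python3 -c "
from h import *
state();print(ctrl.hand_in())"
```

```text
t 20.8 rack [-0.2288  0.0272  0.0659] toolx [ 0.095 -0.014 -0.995] jaw(rack deg) 90.01 F [0.6 0.4 0. ] op 0.102 q [-0.09  0.04  2.15 -0.01  0.86 -1.51]
the job is handed in; nothing more can be done
None
```

The orange carton is fully home in the third slot from the green tab, and the job was handed in at 20.8 s of the 64 s allowed.

- **Counting:** I touched the rail over the first, second and third slots (spans a, b, c) in turn with the shut fingertips. Each touch showed about 14 N upward at a height of 60 mm, and I lifted clear between touches.
- **Sliding:** I pushed the carton sideways with the half-open fingers, then from behind, always with the fingertips low. It was never gripped or lifted, and it stood flat in every picture. The push stopped against the back plate at about 7 N.
- **Last checks:** The top-view outline fit puts the carton at rack x = −5.8 mm, y = +27.8 mm, 0.2° off square; home is −5, +28. The top picture shows it standing out level with its neighbours.
- **Bystanders:** The other cartons, bottle, jar, bowl and forceps read where they started, within the detectors' roughly 4–6 mm noise. The hand was clear, with no contact force.
- **Disagreements:** The scene camera's landmark put the carton at (−2, +34) mm, about 6 mm off in y. The top view, both pictures and the force stop did not support that. In the last look the scene view missed the yellow carton and the top view missed the forceps; each was found by the other camera.

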